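# Sweep the spent tea lights into the crumb pan

### The job

Clear the worktop: with the fingertips, sweep the three tea lights along the surface and in through the open side of the crumb pan, until each is past the pan's sloping lip and rests on its flat floor. Push them only; do not pick up or lift any of them. Leave the tin, the salt shaker, the jar and the teaspoon where they are.

Things in the scene. Friction and masses are not known exactly. Their poses are not given: they have to be found in the camera images.
- pan: low three-sided dark metal crumb pan, fixed on the worktop, 210 mm wide (its x). Its y axis points out of the open side, to the tea lights. Origin at worktop height inside the pan. Flat floor (top 3 mm up) from y = -86 to +55 mm, then a lip slopes down to the worktop at y = +85 mm. Walls stand to z = 33 mm: inner side faces x = +-102 mm (ending at y = +55 mm), inner back face y = -86 mm.
- pan_mouth (a point): middle of the front edge of the pan's sloping lip, on the worktop, 85 mm from the pan's origin along its y axis; the open side is here. A black handle sticks out of the pan's back, to 195 mm behind its origin, up to 32 mm high.
- candle_1: tea light, a short aluminium cup of wax, round, 38 mm across and 15 mm high, about 16 g, loose on the worktop; origin at the centre of its underside, z up. It slides flat when pushed at its side. All three are alike; this one starts nearest the pan.
- candle_2: tea light, a short aluminium cup of wax, round, 38 mm across and 15 mm high, about 16 g, loose on the worktop; origin at the centre of its underside, z up. It slides flat when pushed at its side. All three are alike; this one starts in the middle.
- candle_3: tea light, a short aluminium cup of wax, round, 38 mm across and 15 mm high, about 16 g, loose on the worktop; origin at the centre of its underside, z up. It slides flat when pushed at its side. All three are alike; this one starts farthest from the pan.
- tin: food tin, 75 mm across, 58 mm high, beyond the tea lights. Bystander, loose, on the worktop; origin at the centre of its underside.
- shaker: small grey salt shaker, 44 mm across, 90 mm high, beyond the tea lights. Bystander, loose, on the worktop; origin at the centre of its underside.
- jar: squat glass jar with a lid, 63 mm across, 88 mm high, beyond the tea lights. Bystander, loose, on the worktop; origin at the centre of its underside.
- teaspoon: metal teaspoon, 130 mm long (its x), 27 mm wide, 11 mm high, lying past the farthest tea light, on the side away from the pan. Bystander, loose, on the worktop; origin at the centre of its underside.

How it is judged (in metres and radians):
At the end, for the whole second after the job is handed in: All three tea lights are in the pan: each centre lies between the side walls and in front of the back wall, past the lip (pan y below 55 mm), low in the pan (underside less than 25 mm above the worktop), at rest (below 0.02 m/s) (x of candle_1 in the frame of pan between -0.1 and 0.1 m and y of candle_1 in the frame of pan between -0.086 and 0.055 m and z of each of candle_1, candle_2, candle_3 in the frame of pan below 0.025 m and linear speed of each of candle_1, candle_2, candle_3 below 0.02 m/s and x of candle_2 in the frame of pan between -0.1 and 0.1 m and y of candle_2 in the frame of pan between -0.086 and 0.055 m and x of candle_3 in the frame of pan between -0.1 and 0.1 m and y of candle_3 in the frame of pan between -0.086 and 0.055 m); the robot touches nothing.
It fails at once if a tea light is lifted off the surface (height (world z) of any of candle_1, candle_2, candle_3 above 0.022 m).
It fails at once if the tin, shaker, jar or teaspoon is moved by more than 25 mm (distance of any of tin, shaker, jar, teaspoon from where it was at the start of the episode above 0.025 m).
It also fails if it takes over 64 s, if anything falls off the work surface, if the arm or the gripper's body presses on something with over 40 N, if the wrist force passes 120 N, or if a joint passes its speed limit or range.

### The arm

A 7-joint arm with a two-finger parallel gripper is mounted at the origin on a cart in front of the work surface, level with it; the furniture and walls round the work are solid. World frame = base frame: x ahead of the robot, y to its left, z up, the work surface at z = 0. Lengths are in m, angles in degrees, forces in N, time in s.
With the tool pointing down it reaches from about 0.4 to 0.85 m from the base axis. Payload 6.9 kg.
Tool frame: the origin (TCP) lies midway between the tips of the shut fingers; the grasp point (between the pads) lies 19 mm behind it; z points along the fingers, y is the direction in which the jaws open and shut (so a half turn about z gives the same grasp; the last joint's range is limited). The gripper opens to 85 mm and grips with 20 to 120 N. Pads are 22 mm wide; open, the fingers measure 114 mm over their backs; the gripper's body (76 mm by 85 mm) begins 54 mm behind the grasp point. The pads swing forward as they close: fully open they stand 13 mm farther back than shut.
Start: joints at [75.774, 29.078, -13.613, 85.955, 7.202, 65.827, -8.869], TCP at [0.217, -0.586, 0.231] pointing down, gripper open.
Joint ranges: [-176.47, 176.47], [-13.61, 117.27], [-81.72, 77.17], [0.22, 143.17], [-87.28, 267.28], [10, 112.55], [-165.47, 165.47]. Speed limits (degrees/s): [136.94, 136.94, 180, 180, 180, 180, 180].

### API

Orientations are given as a 3x3 rotation matrix whose columns are the frame's x, y, z axes.
In Python, from bench import * gives the robot as it stands.
- The arm moves only by the tool send_rows, never from a script. Its argument "targets" is a list of rows, each an object of numbers: "hand": the finger opening in cm, from 0 to 8.54; "x", "y", "z": the shift along the tool's x, y, z in cm; "yaw": the turn about the tool's z in degrees. In form: [{"hand": .., "x": .., "y": .., "z": .., "yaw": ..}, ...]. A call has 1 to 8 rows; each row is the pose to reach, as a shift and turn from the pose commanded when the call began, along the tool's axes at that moment; what a row does not reach only later rows make up. A row lasts 1/8 s, in which the tool goes at most 62.5 mm and 10.7 degrees, less where a joint would pass 70% of its speed; a pose out of reach is approached as far as the arm can. A call with a gripper value outside its range is refused whole. The fingers move at their own pace and stop on an object; "squeeze" is the grip in N (left out, the last holds). Time passes only in rows, so rows that repeat a pose let the fingers close. It gives the time, the measured TCP pose, the force and the opening at its end, in the units of the state.
- sense(): the state, without advancing time (a new reading comes with each control period).
- camera(name): name is "scene" or "top"; returns (picture, depth): 420x560x3 uint8, blue, green, red; 420x560 float32, m along the optical axis (not along the pixel's ray), 0 where there is no reading.
- camera_info(name): a dict with "K" (3x3 intrinsics, pixels), "R" (3x3) and "t" (3): a world point X has camera coordinates R X + t. Camera axes: x right, y down, z forward; pixel columns grow to the right and rows downward; lengths in m; the calibration is good to about 2 mm. A picture is of the moment at which its call begins. camera_info takes no time and is no camera call.
- job_done(): hands the job in, once; it reports no verdict.
The state is a dict: "time": time; "joints": joint angles; "joint_velocities": joint speeds; "effort": joint torques, N m; "ee_pos": TCP position; "orientation": TCP orientation; "ft_force": force on the tool from outside, world axes, zero at the start; "torque": the same for the moment, N m; "width": opening from 0.0 (shut) to 1.0 (fully open).
Only numpy, scipy, OpenCV 4.12 (cv2) and the standard library are available. Lean on these libraries where they do the work, as an engineer would, in place of code of your own. Each camera call takes 0.05 s, during which the arm holds its last target.

## Working session

There is one attempt and no reset: what is moved stays moved. The work goes in short steps, Python scripts to look and compute and a tool call to move; the robot and the scene stay as the last step left them, time stands still between calls to the robot, and variables do not carry over. Pictures are saved under pics/ and viewed, and the job is handed in when it is done.

Besides the shell and the picture viewer there is one more tool, called after ">>>" as name([rows], argument=value, ...), one row to a line, values as JSON. send_rows: Moves the arm, as the interface text tells. Its arguments: {"type":"object","properties":{"targets":{"type":"array"},"squeeze":{"type":"number"}},"required":["targets"]}

```bash
mkdir -p pics; ls; python3 - <<'E'
from bench import *
import cv2,numpy as np
s=sense();print(s['time'],s['ee_pos'],s['orientation'],s['width'])
for n in("scene","top"):
    p,d=camera(n);cv2.imwrite(f"pics/{n}0.png",p);np.save(f"pics/{n}0.npy",d);c=camera_info(n);print(n,c)
E
```

```text
pics
0.0 [ 0.21629269 -0.58584801  0.23042122] [[ 9.38056571e-01  3.46481570e-01 -6.25494614e-04]
 [ 3.46482135e-01 -9.38055078e-01  1.67349120e-03]
 [-6.91454108e-06 -1.78655212e-03 -9.99998404e-01]] 0.9991650688382803
scene {'K': array([[499.38636612,   0.        , 278.13353628],
       [  0.        , 499.38636612, 202.37185417],
       [  0.        ,   0.        ,   1.        ]]), 'R': array([[-0.82896654, -0.55927375, -0.00522979],
       [-0.45413682,  0.67852954, -0.57737112],
       [ 0.32645708, -0.4762463 , -0.81646509]]), 't': array([0.46674362, 0.20667715, 0.93672238])}
top {'K': array([[448.33107013,   0.        , 274.28346139],
       [  0.        , 448.33107013, 216.02605675],
       [  0.        ,   0.        ,   1.        ]]), 'R': array([[ 0.02322917, -0.99959844,  0.01622826],
       [-0.99151718, -0.02511175, -0.12752683],
       [ 0.12788314, -0.01312826, -0.99170235]]), 't': array([0.01635889, 0.53857058, 1.01796746])}
```

View pics/scene0.png

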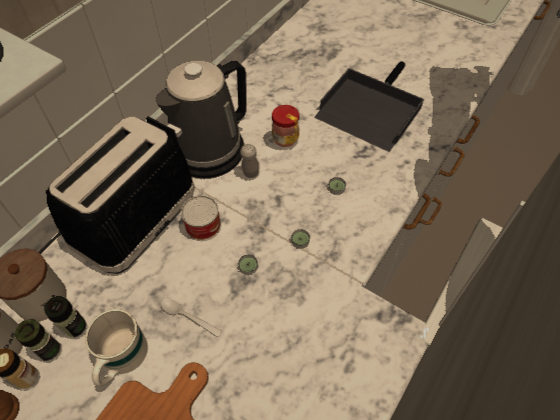

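View pics/top0.png

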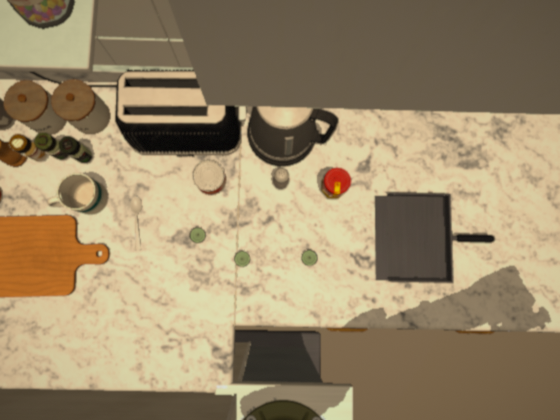

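The top view (560x420) shows tea lights near (197,235), (242,258) and (309,257). The pan is at about (376–452, 194–281), opening left, with its handle on the right. The jar is at (337,181), shaker (281,176), tin (208,176), and spoon (137,220).

```bash
cat > h.py <<'E'
from bench import *
import cv2,numpy as np
def ray(n,uv,z):
    c=camera_info(n);R,t,K=c['R'],c['t'],c['K'];C=-R.T@t
    d=R.T@np.linalg.inv(K)@np.array([uv[0],uv[1],1.]);return C+d*(z-C[2])/d[2]
def proj(n,X):
    c=camera_info(n);q=c['K']@(c['R']@np.asarray(X)+c['t']);return q[:2]/q[2]
def candles(n,p):
    h=cv2.cvtColor(p,cv2.COLOR_BGR2HSV)
    m=cv2.inRange(h,(40,40,40),(90,255,220))
    m=cv2.morphologyEx(m,cv2.MORPH_CLOSE,np.ones((5,5)))
    out=[]
    for c in cv2.findContours(m,cv2.RETR_EXTERNAL,cv2.CHAIN_APPROX_NONE)[0]:
        a=cv2.contourArea(c)
        if 60<a<500:
            (cx,cy),r=cv2.minEnclosingCircle(c);M=cv2.moments(c);u=(M['m10']/M['m00'],M['m01']/M['m00'])
            P=ray(n,u,.014);out.append((np.round(u,1),a,round(r,1),np.round(P[:2],3)))
    return out
E
python3 - <<'E'
from h import *
for n in("scene","top"):
    p=cv2.imread(f"pics/{n}0.png")
    for c in candles(n,p):print(n,*c)
p=cv2.imread("pics/top0.png")
cv2.imwrite("pics/z1.png",cv2.resize(p[160:300,120:320],None,fx=4,fy=4,interpolation=cv2.INTER_CUBIC))
cv2.imwrite("pics/z2.png",cv2.resize(p[170:300,310:510],None,fx=4,fy=4,interpolation=cv2.INTER_CUBIC))
d=np.load("pics/top0.npy")
E
```

```text
scene [128.5 355.3] 112.0 18.1 [0.558 0.478]
```

View pics/z1.png

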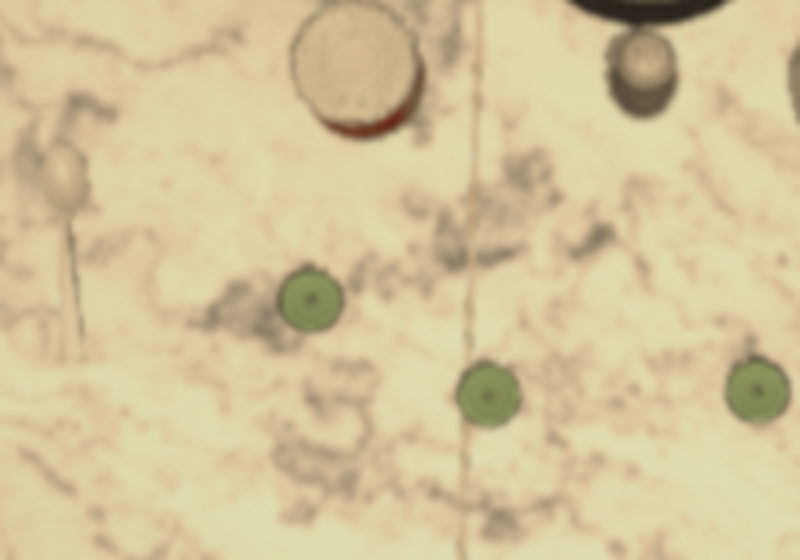

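View pics/z2.png

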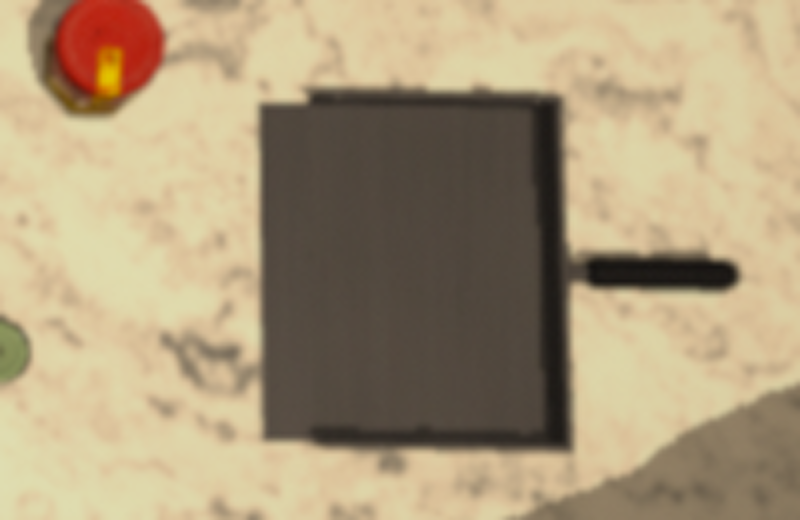

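The crops show the candles clearly, with green tops of about 8 px radius. The lip's front corners are near pixels (375.5,196) and (375.5,280). My hue range was wrong, so I'll fix it.

```bash
sed -i 's/(40,40,40),(90,255,220)/(33,60,50),(60,255,190)/' h.py; python3 - <<'E'
from h import *
for n in("scene","top"):
    p=cv2.imread(f"pics/{n}0.png")
    for c in candles(n,p):print(n,*c)
a=ray("top",(375.5,196),0);b=ray("top",(375.5,280),0);print("mouth",a,b,np.linalg.norm(a-b),(a+b)/2)
c=ray("top",(310+532/4,170+110/4),.033);e=ray("top",(310+560/4,170+95/4),.033);f=ray("top",(310+570/4,170+447/4),.033);print("back outer corners",e,f,np.linalg.norm(e-f))
hd=ray("top",(310+738/4,170+275/4),.03);print("handle end",hd)
for k,uv,z in(("tin",(120+355/4,160+65/4),.058),("shaker",(120+647/4,160+57/4),.09),("jar",(310+110/4,170+45/4),.088),("spoon1",(120+65/4,160+145/4),.005),("spoon2",(120+80/4,160+360/4),.005)):print(k,ray("top",uv,z))
# scene: pan lip front edge corners
p=cv2.imread("pics/scene0.png");cv2.imwrite("pics/z3.png",cv2.resize(p[50:220,270:440],None,fx=3.5,fy=3.5,interpolation=cv2.INTER_CUBIC))
for X in (a,b):print(proj("scene",X))
E
```

```text
scene [247.7 264.1] 168.0 8.7 [0.49  0.215]
scene [300.1 238. ] 147.0 8.1 [0.437 0.107]
scene [336.7 185. ] 107.5 7.6 [ 0.443 -0.052]
top [241.7 258.4] 134.0 6.9 [0.438 0.104]
top [308.8 257.4] 135.0 7.1 [ 0.444 -0.055]
top [197.2 234.8] 128.5 6.9 [0.491 0.211]
top [ 96.2 198.9] 74.5 15.5 [0.571 0.455]
mouth [ 0.59812266 -0.21756731  0.        ] [ 0.39449004 -0.21641451  0.        ] 0.20363588039273686 [ 0.49630635 -0.21699091  0.        ]
back outer corners [ 0.60223703 -0.38760169  0.033     ] [ 0.39486847 -0.38783017  0.033     ] 0.2073686898995739
handle end [ 0.4976707  -0.49162648  0.03      ]
tin [0.62393352 0.18356892 0.058     ]
shaker [0.62599158 0.01557026 0.09      ]
jar [ 0.61372187 -0.1105046   0.088     ]
spoon1 [0.58149381 0.36340798 0.005     ]
spoon2 [0.45226655 0.34646087 0.005     ]
[315.55909373 116.45511743]
[389.5683797  151.38124153]
```

View pics/z3.png

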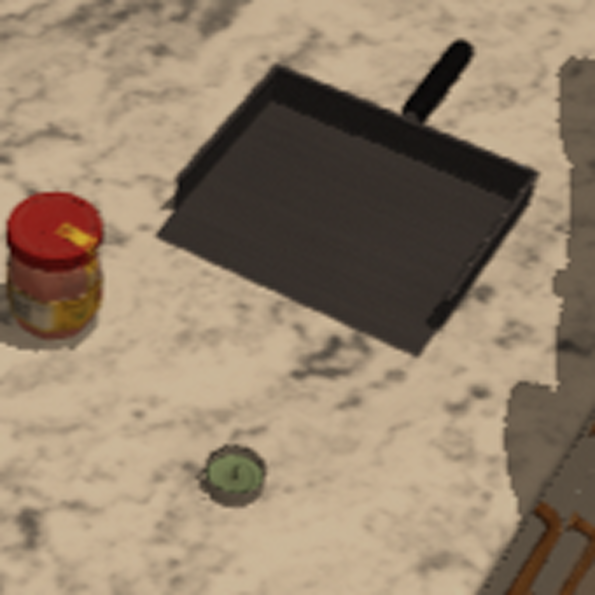

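```bash
cat >> h.py <<'E'
def go(*pts):
    s=sense();p=np.array(s['ee_pos']);R=np.array(s['orientation'])
    for q in pts: print(q,np.round(100*R.T@(np.array(q)-p),2))
    print("t",s['time'],"pos",p.round(4),"toolx az",np.degrees(np.arctan2(R[1,0],R[0,0])),"f",np.round(s['ft_force'],1),"w",s['width'])
E
python3 -c "
from h import *
go((.42,-.35,.2),(.445,-.1,.15),(.443,.003,.1),(.443,.003,.05))"
```

```text
(0.42, -0.35, 0.2) [ 27.28 -15.07   3.08]
(0.445, -0.1, 0.15) [ 38.29 -37.65   8.11]
(0.443, 0.003, 0.1) [ 41.67 -47.37  13.12]
(0.443, 0.003, 0.05) [ 41.67 -47.36  18.12]
t 0.1 pos [ 0.2163 -0.5859  0.2305] toolx az 20.270650148006755 f [ 0.  -0.5  0.4] w 1.0025253783694241
```

>>> send_rows([
  {"hand": 2.4,"x": 5,"y": -3,"z": 0.5,"yaw": -6},
  {"hand": 2.4,"x": 10,"y": -6,"z": 1,"yaw": -14},
  {"hand": 2.4,"x": 15,"y": -9,"z": 1.5,"yaw": -22},
  {"hand": 2.4,"x": 20,"y": -12,"z": 2,"yaw": -30},
  {"hand": 2.4,"x": 25,"y": -15,"z": 3,"yaw": -38},
  {"hand": 2.4,"x": 29,"y": -19,"z": 4,"yaw": -46},
  {"hand": 2.4,"x": 32,"y": -24,"z": 5,"yaw": -54},
  {"hand": 2.4,"x": 34,"y": -29,"z": 6,"yaw": -62},
], squeeze=40)

```text
time: 1.1
ee_pos: [0.4356, -0.1941, 0.1708]
orientation: [[0.129, 0.992, 0.0], [0.992, -0.129, 0.001], [0.001, 0.0, -1.0]]
ft_force: [0.2, -0.7, -0.1]
width: 0.279
```

```bash
python3 -c "
from h import *
go((.443,.003,.1),(.443,.003,.05))"
```

```text
(0.443, 0.003, 0.1) [19.64 -1.8   7.1 ]
(0.443, 0.003, 0.05) [19.63 -1.8  12.1 ]
t 1.1 pos [ 0.4356 -0.1941  0.1708] toolx az 82.59836126709153 f [ 0.2 -0.7 -0.1] w 0.2785786906759268
```

>>> send_rows([
  {"hand": 2.4,"x": 5,"y": -0.5,"z": 1,"yaw": -3},
  {"hand": 2.4,"x": 10,"y": -1,"z": 2,"yaw": -7.4},
  {"hand": 2.4,"x": 15,"y": -1.4,"z": 4,"yaw": -7.4},
  {"hand": 2.4,"x": 19.6,"y": -1.8,"z": 7,"yaw": -7.4},
  {"hand": 2.4,"x": 19.6,"y": -1.8,"z": 11,"yaw": -7.4},
  {"hand": 2.4,"x": 19.6,"y": -1.8,"z": 14,"yaw": -7.4},
  {"hand": 2.4,"x": 19.6,"y": -1.8,"z": 14,"yaw": -7.4},
])

```text
time: 1.98
ee_pos: [0.442, 0.0004, 0.0298]
orientation: [[0.005, 1.0, -0.004], [1.0, -0.005, -0.0], [-0.0, -0.004, -1.0]]
ft_force: [0.0, 0.7, 0.1]
width: 0.281
```

```bash
python3 - <<'E'
from h import *
go((.443,.003,.006),(.438,-.305,.006))
p,d=camera("scene");cv2.imwrite("pics/s1.png",p)
E
```

```text
(0.443, 0.003, 0.006) [0.26 0.11 2.38]
(0.438, -0.305, 0.006) [-30.54  -0.25   2.38]
t 1.975 pos [4.42e-01 4.00e-04 2.98e-02] toolx az 89.7328212089902 f [0.  0.7 0.1] w 0.2813070281402587
```

View pics/s1.png

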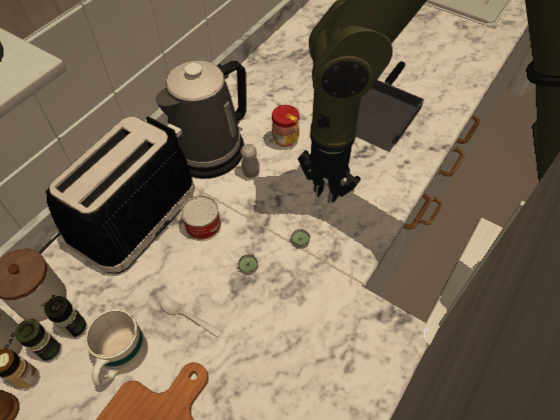

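The picture shows the fingers near (335,190), right behind candle_1. Candles 2 and 3 haven't moved, at (300,238) and (248,264). Next I lower the fingers and push.

>>> send_rows([
  {"hand": 2.4,"x": 0.3,"y": 0.1,"z": 1.2},
  {"hand": 2.4,"x": 0.2,"y": 0.1,"z": 2.3},
  {"hand": 2.4,"x": -1,"y": 0.1,"z": 2.3},
  {"hand": 2.4,"x": -2.5,"y": 0.1,"z": 2.3},
  {"hand": 2.4,"x": -4.5,"y": 0,"z": 2.3},
  {"hand": 2.4,"x": -6.5,"y": 0,"z": 2.3},
  {"hand": 2.4,"x": -8.5,"y": 0,"z": 2.3},
  {"hand": 2.4,"x": -10.5,"y": -0.1,"z": 2.3},
])

```text
invalid input
```

```bash
python3 - <<'E'
from h import *
go((.438,-.315,.006))
for n in("top","scene"):
    p,d=camera(n);cv2.imwrite(f"pics/{n}2.png",p)
    for c in candles(n,p):print(n,*c)
E
```

```text
(0.438, -0.315, 0.006) [-31.54  -0.32   2.5 ]
t 2.025 pos [4.429e-01 4.000e-04 3.090e-02] toolx az 89.70681060595847 f [0.9 0.2 0.4] w 0.27715496358102987
top [241.7 258.4] 134.0 6.9 [0.438 0.104]
top [197.2 234.9] 125.5 6.9 [0.491 0.211]
top [ 96.4 198.2] 81.5 16.1 [0.573 0.455]
scene [247.7 264. ] 166.0 8.7 [0.49  0.215]
scene [300.  238.1] 146.0 8.1 [0.437 0.107]
```

>>> send_rows([
  {"hand": 2.4,"x": 0.3,"y": 0.1,"z": 1.2,"yaw": 0},
  {"hand": 2.4,"x": 0.2,"y": 0.1,"z": 2.3,"yaw": 0},
  {"hand": 2.4,"x": -1,"y": 0.1,"z": 2.4,"yaw": 0},
  {"hand": 2.4,"x": -2.5,"y": 0.1,"z": 2.4,"yaw": 0},
  {"hand": 2.4,"x": -4.5,"y": 0,"z": 2.4,"yaw": 0},
  {"hand": 2.4,"x": -6.5,"y": 0,"z": 2.4,"yaw": 0},
  {"hand": 2.4,"x": -8.5,"y": 0,"z": 2.4,"yaw": 0},
  {"hand": 2.4,"x": -10.5,"y": -0.1,"z": 2.4,"yaw": 0},
])

```text
time: 3.12
ee_pos: [0.4417, -0.1069, 0.0075]
orientation: [[0.007, 1.0, 0.0], [1.0, -0.007, -0.0], [-0.0, 0.0, -1.0]]
ft_force: [-1.2, 0.2, -0.3]
width: 0.279
```

```bash
python3 - <<'E'
from h import *
go((.438,-.315,.006))
for n in("top","scene"):
    p,d=camera(n);cv2.imwrite(f"pics/{n}3.png",p)
    for c in candles(n,p):print(n,*c)
p=cv2.imread("pics/scene3.png");q=cv2.imread("pics/top3.png")
cv2.imwrite("pics/z4.png",np.hstack([cv2.resize(p[50:250,250:450],None,fx=2,fy=2),cv2.resize(q[150:350,250:450],None,fx=2,fy=2)]))
E
```

```text
(0.438, -0.315, 0.006) [-20.81  -0.22   0.16]
t 3.125 pos [ 0.4417 -0.1069  0.0075] toolx az 89.58351553776363 f [-1.2  0.2 -0.3] w 0.2789506212555325
top [241.8 258.4] 134.0 6.9 [0.438 0.104]
top [197.3 234.9] 127.5 7.0 [0.491 0.211]
top [ 96.3 198.5] 77.0 16.1 [0.572 0.455]
scene [247.7 264.1] 168.0 8.7 [0.49  0.215]
scene [300.1 238. ] 147.0 8.1 [0.437 0.107]
```

View pics/z4.png

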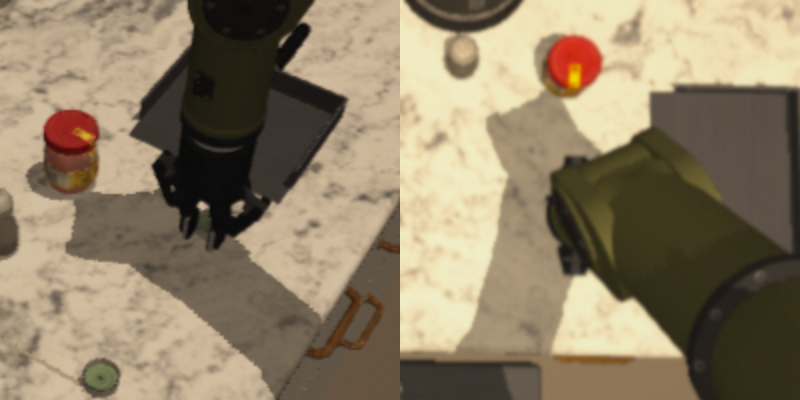

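Candle_1 shows between the fingertips at crop (205,222), so it is riding in the cradle. I continue the push. The knuckles are about 114 mm across, so I'll keep well clear of the jar.

>>> send_rows([
  {"hand": 2.4,"x": -2,"y": 0,"z": 0,"yaw": 0},
  {"hand": 2.4,"x": -4,"y": 0,"z": 0,"yaw": 0},
  {"hand": 2.4,"x": -6,"y": -0.1,"z": 0,"yaw": 0},
  {"hand": 2.4,"x": -8,"y": -0.1,"z": 0,"yaw": 0},
  {"hand": 2.4,"x": -10,"y": -0.1,"z": 0,"yaw": 0},
  {"hand": 2.4,"x": -12,"y": -0.1,"z": 0,"yaw": 0},
  {"hand": 2.4,"x": -14,"y": -0.2,"z": 0,"yaw": 0},
  {"hand": 2.4,"x": -16,"y": -0.2,"z": 0,"yaw": 0},
])

```text
time: 4.22
ee_pos: [0.4388, -0.2653, 0.0074]
orientation: [[0.006, 1.0, 0.0], [1.0, -0.006, 0.0], [0.0, 0.0, -1.0]]
ft_force: [0.7, -0.6, 0.0]
width: 0.284
```

>>> send_rows([
  {"hand": 2.4,"x": -1.8,"y": 0,"z": 0,"yaw": 0},
  {"hand": 2.4,"x": -3.2,"y": 0,"z": 0,"yaw": 0},
  {"hand": 2.4,"x": -4.2,"y": 0,"z": 0,"yaw": 0},
  {"hand": 2.4,"x": -4.6,"y": 0,"z": 0,"yaw": 0},
  {"hand": 2.4,"x": -4.6,"y": 0,"z": 0,"yaw": 0},
])

```text
time: 4.85
ee_pos: [0.4387, -0.3106, 0.0072]
orientation: [[0.006, 1.0, -0.0], [1.0, -0.006, 0.0], [0.0, -0.0, -1.0]]
ft_force: [0.3, -0.3, 0.3]
width: 0.278
```

```bash
python3 - <<'E'
from h import *
go((.438,-.28,.006),(.438,-.27,.09),(.43,-.05,.1),(.434,.165,.05))
for n in("scene",):
    p,d=camera(n);cv2.imwrite(f"pics/{n}4.png",p)
    for c in candles(n,p):print(n,*c)
E
```

```text
(0.438, -0.28, 0.006) [ 3.06 -0.09  0.12]
(0.438, -0.27, 0.09) [ 4.06 -0.1  -8.27]
(0.43, -0.05, 0.1) [26.06 -1.02 -9.27]
(0.434, 0.165, 0.05) [47.56 -0.75 -4.26]
t 4.85 pos [ 0.4387 -0.3106  0.0072] toolx az 89.67011675744283 f [ 0.3 -0.3  0.3] w 0.27790048919900634
scene [247.7 264.1] 167.0 8.7 [0.49  0.215]
scene [300.1 238. ] 146.0 8.1 [0.437 0.107]
```

View pics/scene4.png

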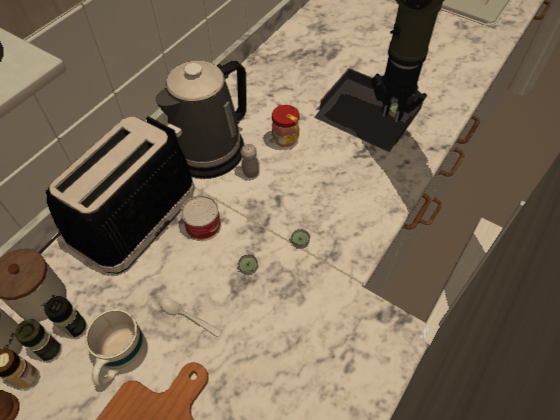

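Candle_1 is inside the pan, seen green at (394,103) between the fingertips. I'll back off, rise and go to candle_2.

>>> send_rows([
  {"hand": 2.4,"x": 1.5,"y": 0,"z": 0,"yaw": 0},
  {"hand": 2.4,"x": 4,"y": 0,"z": -1,"yaw": 0},
  {"hand": 2.4,"x": 6,"y": 0,"z": -5,"yaw": 0},
  {"hand": 2.4,"x": 10,"y": -0.3,"z": -8,"yaw": 0},
  {"hand": 2.4,"x": 15,"y": -0.6,"z": -9,"yaw": 0},
  {"hand": 2.4,"x": 20,"y": -0.8,"z": -9,"yaw": 0},
  {"hand": 2.4,"x": 25,"y": -1,"z": -9,"yaw": 0},
  {"hand": 2.4,"x": 30,"y": -1,"z": -9,"yaw": 0},
])

```text
time: 5.9
ee_pos: [0.4292, -0.0074, 0.098]
orientation: [[0.003, 1.0, 0.001], [1.0, -0.003, -0.0], [-0.0, 0.001, -1.0]]
ft_force: [0.1, 0.4, -0.4]
width: 0.28
```

>>> send_rows([
  {"hand": 2.4,"x": 5,"y": 0,"z": 0,"yaw": 0},
  {"hand": 2.4,"x": 10,"y": 0.2,"z": 0,"yaw": 0},
  {"hand": 2.4,"x": 15,"y": 0.4,"z": 0,"yaw": 0},
  {"hand": 2.4,"x": 17.3,"y": 0.5,"z": 2,"yaw": 0},
  {"hand": 2.4,"x": 17.3,"y": 0.5,"z": 5,"yaw": 0},
  {"hand": 2.4,"x": 17.3,"y": 0.5,"z": 6,"yaw": 0},
])

```text
time: 6.65
ee_pos: [0.4342, 0.1635, 0.0367]
orientation: [[0.002, 1.0, -0.002], [1.0, -0.002, -0.001], [-0.001, -0.002, -1.0]]
ft_force: [0.5, 0.0, 0.1]
width: 0.283
```

```bash
python3 - <<'E'
from h import *
go((.436,.163,.006),(.485,-.31,.006))
for n in("top","scene"):
    p,d=camera(n);cv2.imwrite(f"pics/{n}5.png",p)
    for c in candles(n,p):print(n,*c)
p=cv2.imread("pics/scene5.png");q=cv2.imread("pics/top5.png")
cv2.imwrite("pics/z5.png",np.hstack([cv2.resize(p[50:300,200:450],None,fx=1.6,fy=1.6),cv2.resize(q[150:350,260:460],None,fx=2,fy=2)]))
E
```

```text
(0.436, 0.163, 0.006) [-0.04  0.19  3.07]
(0.485, -0.31, 0.006) [-47.33   5.2    3.09]
t 6.65 pos [0.4342 0.1635 0.0367] toolx az 89.86209274928835 f [0.5 0.  0.1] w 0.28323486303519135
top [427.8 262.3] 142.0 7.8 [ 0.439 -0.338]
top [ 96.3 198.4] 76.5 16.1 [0.572 0.455]
scene [247.7 264. ] 159.0 8.6 [0.49  0.215]
```

View pics/z5.png

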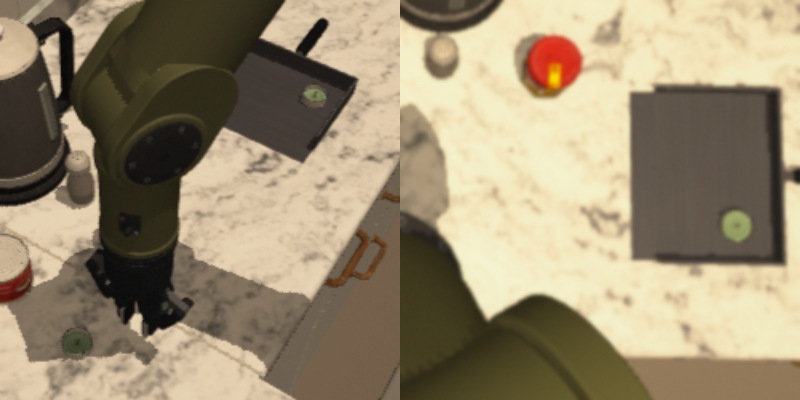

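Candle_1 lies in the pan at (0.439, −0.338), shown in the right half at (737,225). The fingers are behind candle_2, so now I push it.

>>> send_rows([
  {"hand": 2.4,"x": 0,"y": 0.2,"z": 1.5,"yaw": 0},
  {"hand": 2.4,"x": 0,"y": 0.2,"z": 2.9,"yaw": 0},
  {"hand": 2.4,"x": -1.2,"y": 0.2,"z": 3,"yaw": 0},
  {"hand": 2.4,"x": -2.5,"y": 0.3,"z": 3,"yaw": 0},
  {"hand": 2.4,"x": -4.5,"y": 0.4,"z": 3,"yaw": 0},
  {"hand": 2.4,"x": -6.5,"y": 0.6,"z": 3,"yaw": 0},
  {"hand": 2.4,"x": -8.5,"y": 0.8,"z": 3,"yaw": 0},
  {"hand": 2.4,"x": -10.5,"y": 1,"z": 3,"yaw": 0},
])

```text
time: 7.75
ee_pos: [0.446, 0.0553, 0.0077]
orientation: [[0.007, 1.0, 0.0], [1.0, -0.007, -0.0], [-0.0, 0.0, -1.0]]
ft_force: [0.1, 0.5, 0.0]
width: 0.283
```

```bash
python3 - <<'E'
from h import *
go((.485,-.31,.006))
p,d=camera("scene");cv2.imwrite(f"pics/s6.png",p)
cv2.imwrite("pics/z6.png",cv2.resize(p[100:300,200:400],None,fx=2.5,fy=2.5))
E
```

```text
(0.485, -0.31, 0.006) [-36.5    4.16   0.19]
t 7.75 pos [0.446  0.0553 0.0077] toolx az 89.59592288615285 f [0.1 0.5 0. ] w 0.2825508224486226
```

View pics/z6.png

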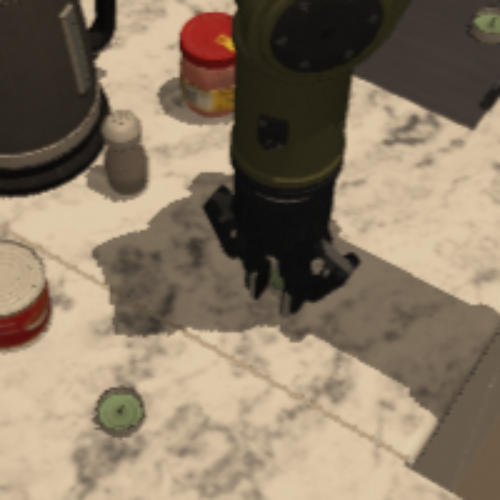

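Candle_2 is visible green between the fingertips at crop (275,272). I carry on with the push.

>>> send_rows([
  {"hand": 2.4,"x": -2,"y": 0.2,"z": 0,"yaw": 0},
  {"hand": 2.4,"x": -4,"y": 0.4,"z": 0,"yaw": 0},
  {"hand": 2.4,"x": -6,"y": 0.6,"z": 0,"yaw": 0},
  {"hand": 2.4,"x": -8,"y": 0.8,"z": 0,"yaw": 0},
  {"hand": 2.4,"x": -10,"y": 1.1,"z": 0,"yaw": 0},
  {"hand": 2.4,"x": -12,"y": 1.3,"z": 0,"yaw": 0},
  {"hand": 2.4,"x": -14,"y": 1.5,"z": 0,"yaw": 0},
  {"hand": 2.4,"x": -16,"y": 1.7,"z": 0,"yaw": 0},
])

```text
time: 8.8
ee_pos: [0.4618, -0.1042, 0.0076]
orientation: [[0.007, 1.0, 0.0], [1.0, -0.007, -0.0], [-0.0, 0.0, -1.0]]
ft_force: [-0.8, 0.4, 0.3]
width: 0.282
```

>>> send_rows([
  {"hand": 2.4,"x": -2,"y": 0.3,"z": 0,"yaw": 0},
  {"hand": 2.4,"x": -4,"y": 0.6,"z": 0,"yaw": 0},
  {"hand": 2.4,"x": -6,"y": 0.9,"z": 0,"yaw": 0},
  {"hand": 2.4,"x": -8,"y": 1.2,"z": 0,"yaw": 0},
  {"hand": 2.4,"x": -10,"y": 1.5,"z": 0,"yaw": 0},
  {"hand": 2.4,"x": -12,"y": 1.8,"z": 0,"yaw": 0},
  {"hand": 2.4,"x": -14,"y": 2.1,"z": 0,"yaw": 0},
  {"hand": 2.4,"x": -16,"y": 2.3,"z": 0,"yaw": 0},
])

```text
time: 9.8
ee_pos: [0.4836, -0.2643, 0.0076]
orientation: [[0.007, 1.0, 0.0], [1.0, -0.007, -0.0], [-0.0, 0.0, -1.0]]
ft_force: [0.4, 0.8, -0.3]
width: 0.28
```

```bash
python3 - <<'E'
from h import *
go((.487,-.31,.006))
p,d=camera("scene");cv2.imwrite(f"pics/s7.png",p)
cv2.imwrite("pics/z7.png",cv2.resize(p[30:230,260:460],None,fx=2.5,fy=2.5))
E
```

```text
(0.487, -0.31, 0.006) [-4.57  0.37  0.16]
t 9.8 pos [ 0.4836 -0.2643  0.0076] toolx az 89.61583047874767 f [ 0.4  0.8 -0.3] w 0.2796102591243917
```

View pics/z7.png

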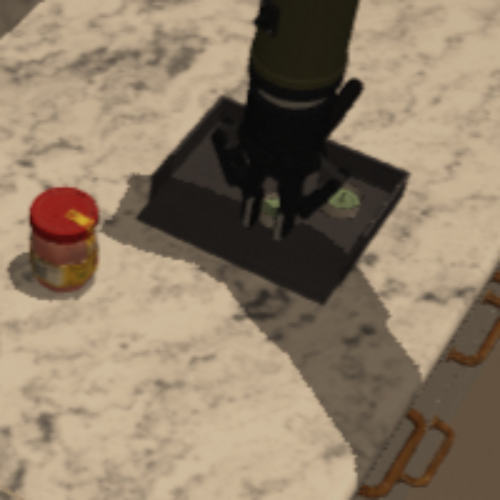

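Candle_2 is in the cradle inside the pan, at crop (270,203), and candle_1 is at (344,198). I finish this push, retreat, and go behind candle_3.

>>> send_rows([
  {"hand": 2.4,"x": -1.8,"y": 0.2,"z": 0,"yaw": 0},
  {"hand": 2.4,"x": -3.2,"y": 0.3,"z": 0,"yaw": 0},
  {"hand": 2.4,"x": -4.2,"y": 0.4,"z": 0,"yaw": 0},
  {"hand": 2.4,"x": -4.5,"y": 0.4,"z": 0,"yaw": 0},
  {"hand": 2.4,"x": -4.5,"y": 0.4,"z": 0,"yaw": 0},
  {"hand": 2.4,"x": -3,"y": 0.4,"z": 0,"yaw": 0},
  {"hand": 2.4,"x": -1,"y": 0.3,"z": -1,"yaw": 0},
  {"hand": 2.4,"x": 1,"y": 0,"z": -5,"yaw": 0},
])

```text
time: 10.85
ee_pos: [0.483, -0.2499, 0.0568]
orientation: [[0.003, 1.0, -0.003], [1.0, -0.003, 0.002], [0.002, -0.003, -1.0]]
ft_force: [0.9, -0.2, 0.7]
width: 0.279
```

>>> send_rows([
  {"hand": 2.4,"x": 2,"y": 0,"z": -5,"yaw": 0},
  {"hand": 2.4,"x": 6,"y": -1,"z": -8,"yaw": 0},
  {"hand": 2.4,"x": 11,"y": -2,"z": -8,"yaw": 0},
  {"hand": 2.4,"x": 16,"y": -2,"z": -8,"yaw": 0},
  {"hand": 2.4,"x": 21,"y": -2,"z": -8,"yaw": 0},
  {"hand": 2.4,"x": 26,"y": -2,"z": -8,"yaw": 0},
  {"hand": 2.4,"x": 31,"y": -1.5,"z": -8,"yaw": 0},
  {"hand": 2.4,"x": 36,"y": -1,"z": -8,"yaw": 0},
])

```text
time: 11.85
ee_pos: [0.4749, 0.1101, 0.1381]
orientation: [[0.003, 1.0, 0.001], [1.0, -0.003, -0.0], [-0.0, 0.001, -1.0]]
ft_force: [0.8, 0.1, 0.2]
width: 0.28
```

```bash
python3 - <<'E'
from h import *
go((.49,.27,.1),(.49,.27,.035))
p,d=camera("top")
for c in candles("top",p):print(*c)
E
```

```text
(0.49, 0.27, 0.1) [16.    1.46  3.8 ]
(0.49, 0.27, 0.035) [16.    1.45 10.3 ]
t 11.85 pos [0.4749 0.1101 0.1381] toolx az 89.80060560653936 f [0.8 0.1 0.2] w 0.28018922630322746
[427.8 262.3] 141.0 7.7 [ 0.439 -0.338]
[426.4 241.7] 138.0 7.4 [ 0.488 -0.335]
[ 96.3 198.5] 78.5 16.1 [0.572 0.455]
```

>>> send_rows([
  {"hand": 2.4,"x": 5,"y": 0.5,"z": 0,"yaw": 0},
  {"hand": 2.4,"x": 10,"y": 1,"z": 1,"yaw": 0},
  {"hand": 2.4,"x": 14,"y": 1.5,"z": 3,"yaw": 0},
  {"hand": 2.4,"x": 16,"y": 1.5,"z": 6,"yaw": 0},
  {"hand": 2.4,"x": 16,"y": 1.5,"z": 9,"yaw": 0},
  {"hand": 2.4,"x": 16,"y": 1.5,"z": 10.3,"yaw": 0},
  {"hand": 2.4,"x": 16,"y": 1.5,"z": 10.3,"yaw": 0},
])

```text
time: 12.78
ee_pos: [0.4911, 0.2669, 0.0343]
orientation: [[0.005, 1.0, -0.001], [1.0, -0.005, -0.001], [-0.001, -0.001, -1.0]]
ft_force: [-0.1, 0.3, -0.3]
width: 0.28
```

```bash
python3 - <<'E'
from h import *
go((.4905,.27,.007),(.4905,.16,.007))
for n in ("scene","top"):
    p,d=camera(n);cv2.imwrite(f"pics/{n}8.png",p)
    for c in candles(n,p):print(n,*c)
p=cv2.imread("pics/scene8.png")
cv2.imwrite("pics/z8.png",cv2.resize(p[150:350,130:330],None,fx=2.5,fy=2.5))
E
```

```text
(0.4905, 0.27, 0.007) [ 0.31 -0.06  2.73]
(0.4905, 0.16, 0.007) [-1.069e+01 -1.000e-02  2.740e+00]
t 12.775 pos [0.4911 0.2669 0.0343] toolx az 89.71965638281485 f [-0.1  0.3 -0.3] w 0.2799955934451714
top [427.8 262.3] 142.0 7.8 [ 0.439 -0.338]
top [426.3 241.6] 135.5 7.3 [ 0.488 -0.335]
```

View pics/z8.png

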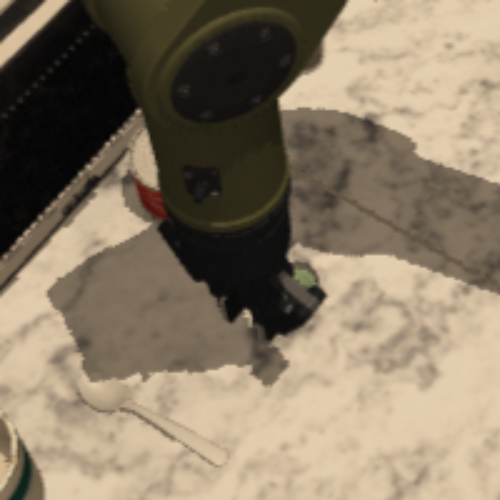

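The fingers are behind candle_3, whose edge shows green at crop (305,272). The tin and spoon are clear of the gripper. Next I push.

>>> send_rows([
  {"hand": 2.4,"x": 0.2,"y": 0,"z": 1.4,"yaw": 0},
  {"hand": 2.4,"x": 0,"y": 0,"z": 2.7,"yaw": 0},
  {"hand": 2.4,"x": -1.2,"y": 0,"z": 2.7,"yaw": 0},
  {"hand": 2.4,"x": -2.5,"y": 0,"z": 2.7,"yaw": 0},
  {"hand": 2.4,"x": -4.5,"y": 0,"z": 2.7,"yaw": 0},
  {"hand": 2.4,"x": -6.5,"y": 0,"z": 2.7,"yaw": 0},
  {"hand": 2.4,"x": -8.5,"y": 0,"z": 2.7,"yaw": 0},
  {"hand": 2.4,"x": -10.5,"y": 0,"z": 2.7,"yaw": 0},
])

```text
time: 13.88
ee_pos: [0.4915, 0.1601, 0.0074]
orientation: [[0.006, 1.0, 0.0], [1.0, -0.006, -0.0], [-0.0, 0.0, -1.0]]
ft_force: [-0.6, -0.3, 0.0]
width: 0.278
```

```bash
python3 - <<'E'
from h import *
go((.492,-.17,.007),(.53,-.275,.007))
p,d=camera("scene");cv2.imwrite(f"pics/s9.png",p)
cv2.imwrite("pics/z9.png",cv2.resize(p[100:300,180:380],None,fx=2.5,fy=2.5))
E
```

```text
(0.492, -0.17, 0.007) [-33.01   0.26   0.05]
(0.53, -0.275, 0.007) [-43.49   4.13   0.05]
t 13.875 pos [0.4915 0.1601 0.0074] toolx az 89.6305114928941 f [-0.6 -0.3  0. ] w 0.27844943248493614
```

View pics/z9.png

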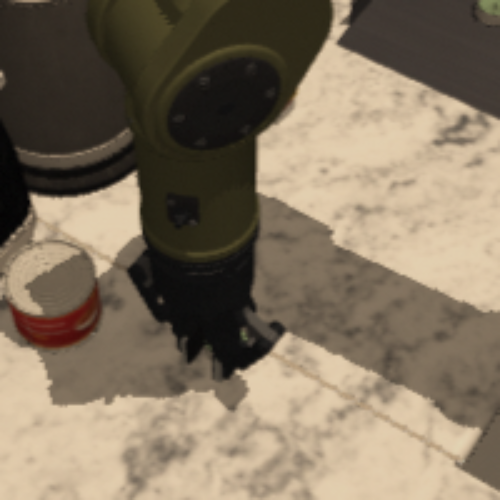

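Candle_3 shows as a green patch at crop (245,335), just ahead of the fingers. I continue straight past the jar at x≈0.49.

>>> send_rows([
  {"hand": 2.4,"x": -2,"y": 0,"z": 0,"yaw": 0},
  {"hand": 2.4,"x": -4,"y": 0,"z": 0,"yaw": 0},
  {"hand": 2.4,"x": -6,"y": 0.1,"z": 0,"yaw": 0},
  {"hand": 2.4,"x": -8,"y": 0.1,"z": 0,"yaw": 0},
  {"hand": 2.4,"x": -10,"y": 0.1,"z": 0,"yaw": 0},
  {"hand": 2.4,"x": -12,"y": 0.1,"z": 0,"yaw": 0},
  {"hand": 2.4,"x": -14,"y": 0.1,"z": 0,"yaw": 0},
  {"hand": 2.4,"x": -16,"y": 0.1,"z": 0,"yaw": 0},
])

```text
time: 14.92
ee_pos: [0.4915, 0.001, 0.0074]
orientation: [[0.006, 1.0, 0.0], [1.0, -0.006, 0.0], [0.0, 0.0, -1.0]]
ft_force: [0.6, 0.6, 0.3]
width: 0.28
```

```bash
python3 - <<'E'
from h import *
go((.492,-.16,.007),(.53,-.275,.007))
p,d=camera("scene");cv2.imwrite(f"pics/s10.png",p)
cv2.imwrite("pics/z10.png",cv2.resize(p[60:260,220:420],None,fx=2.5,fy=2.5))
E
```

```text
(0.492, -0.16, 0.007) [-16.1    0.15   0.04]
(0.53, -0.275, 0.007) [-27.58   4.01   0.04]
t 14.925 pos [0.4915 0.001  0.0074] toolx az 89.6606747430399 f [0.6 0.6 0.3] w 0.2800914931905657
```

View pics/z10.png

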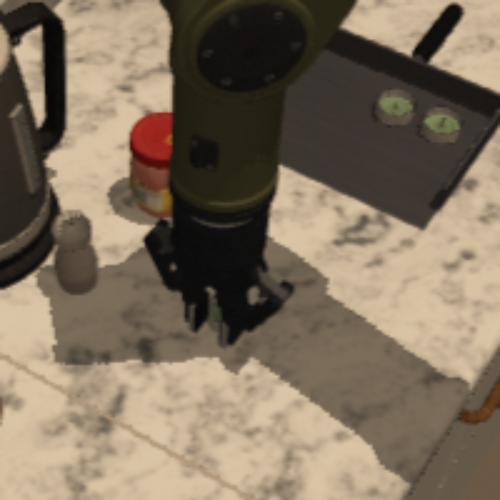

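Candle_3 sits between the fingertips at crop (213,312), and the other two rest in the pan at (395,105) and (440,125). I continue.

>>> send_rows([
  {"hand": 2.4,"x": -2,"y": 0,"z": 0,"yaw": 0},
  {"hand": 2.4,"x": -4,"y": 0,"z": 0,"yaw": 0},
  {"hand": 2.4,"x": -6,"y": 0,"z": 0,"yaw": 0},
  {"hand": 2.4,"x": -8,"y": 0,"z": 0,"yaw": 0},
  {"hand": 2.4,"x": -10,"y": 0,"z": 0,"yaw": 0},
  {"hand": 2.4,"x": -12,"y": 0.1,"z": 0,"yaw": 0},
  {"hand": 2.4,"x": -14,"y": 0.4,"z": 0,"yaw": 0},
  {"hand": 2.4,"x": -16,"y": 0.8,"z": 0,"yaw": 0},
])

```text
time: 15.98
ee_pos: [0.4986, -0.1586, 0.0074]
orientation: [[0.006, 1.0, 0.0], [1.0, -0.006, 0.0], [0.0, 0.0, -1.0]]
ft_force: [-0.2, -0.1, 0.2]
width: 0.282
```

```bash
python3 - <<'E'
from h import *
go((.53,-.28,.007))
p,d=camera("scene");cv2.imwrite(f"pics/s11.png",p)
cv2.imwrite("pics/z11.png",cv2.resize(p[30:230,260:460],None,fx=2.5,fy=2.5))
E
```

```text
(0.53, -0.28, 0.007) [-12.12   3.21   0.04]
t 15.975 pos [ 0.4986 -0.1586  0.0074] toolx az 89.66897931969353 f [-0.2 -0.1  0.2] w 0.2822095925226845
```

View pics/z11.png

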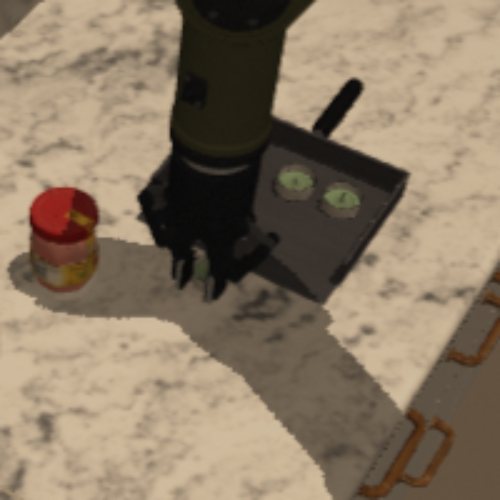

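Candle_3 is still in the cradle at crop (200,265), at the lip. The final stretch goes in obliquely, then I back off, rise and move the arm away.

>>> send_rows([
  {"hand": 2.4,"x": -2,"y": 0.5,"z": 0,"yaw": 0},
  {"hand": 2.4,"x": -4,"y": 1,"z": 0,"yaw": 0},
  {"hand": 2.4,"x": -6,"y": 1.5,"z": 0,"yaw": 0},
  {"hand": 2.4,"x": -8,"y": 2,"z": 0,"yaw": 0},
  {"hand": 2.4,"x": -10,"y": 2.5,"z": 0,"yaw": 0},
  {"hand": 2.4,"x": -11.5,"y": 2.8,"z": 0,"yaw": 0},
  {"hand": 2.4,"x": -12.2,"y": 2.9,"z": 0,"yaw": 0},
  {"hand": 2.4,"x": -12.2,"y": 2.9,"z": 0,"yaw": 0},
])

```text
time: 17.02
ee_pos: [0.5268, -0.2802, 0.0072]
orientation: [[0.006, 1.0, -0.0], [1.0, -0.006, 0.0], [0.0, -0.0, -1.0]]
ft_force: [0.2, -0.7, 0.2]
width: 0.28
```

>>> send_rows([
  {"hand": 2.4,"x": 1.2,"y": -0.2,"z": 0,"yaw": 0},
  {"hand": 2.4,"x": 3,"y": -0.5,"z": -1,"yaw": 0},
  {"hand": 2.4,"x": 4,"y": -1,"z": -5,"yaw": 0},
  {"hand": 2.4,"x": 5,"y": -2,"z": -10,"yaw": 0},
  {"hand": 2.4,"x": 8,"y": -4,"z": -14,"yaw": 0},
  {"hand": 2.4,"x": 13,"y": -6,"z": -15,"yaw": 0},
  {"hand": 2.4,"x": 18,"y": -7,"z": -15,"yaw": 0},
  {"hand": 2.4,"x": 23,"y": -8,"z": -15,"yaw": 0},
])

```text
time: 18.02
ee_pos: [0.4469, -0.0469, 0.1582]
orientation: [[0.004, 1.0, 0.001], [1.0, -0.004, -0.001], [-0.001, 0.001, -1.0]]
ft_force: [1.1, -0.0, 0.2]
width: 0.279
```

>>> send_rows([
  {"hand": 2.4,"x": 5,"y": 0,"z": 0,"yaw": 0},
  {"hand": 2.4,"x": 10,"y": 0,"z": 0,"yaw": 0},
  {"hand": 2.4,"x": 14,"y": 0,"z": 0,"yaw": 0},
  {"hand": 2.4,"x": 14,"y": 0,"z": 0,"yaw": 0},
  {"hand": 2.4,"x": 14,"y": 0,"z": 0,"yaw": 0},
])

```text
time: 18.65
ee_pos: [0.4481, 0.0905, 0.1575]
orientation: [[0.004, 1.0, -0.0], [1.0, -0.004, -0.001], [-0.001, -0.0, -1.0]]
ft_force: [-0.2, 0.3, 0.1]
width: 0.282
```

```bash
python3 - <<'E'
from h import *
go()
for n in ("scene","top"):
    p,d=camera(n);cv2.imwrite(f"pics/{n}12.png",p)
    for c in candles(n,p):print(n,*c)
p=cv2.imread("pics/scene12.png");q=cv2.imread("pics/top12.png")
cv2.imwrite("pics/z12.png",np.hstack([cv2.resize(p[20:320,140:440],(400,400)),cv2.resize(q[120:320,260:460],None,fx=2,fy=2)]))
E
```

```text
t 18.65 pos [0.4481 0.0905 0.1575] toolx az 89.77808321291127 f [-0.2  0.3  0.1] w 0.2824414294251891
scene [358.6 102. ] 60.5 6.7 [ 0.529 -0.308]
top [427.8 262.3] 140.0 7.6 [ 0.439 -0.338]
top [426.3 241.6] 136.5 7.6 [ 0.488 -0.335]
top [414.8 225. ] 131.5 7.4 [ 0.527 -0.308]
top [ 96.3 198.7] 76.0 16.1 [0.572 0.455]
```

View pics/z12.png

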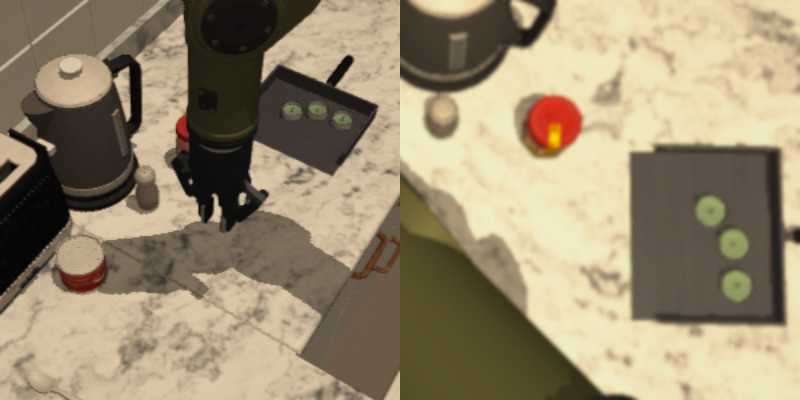

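All three candles rest on the pan floor. In the pan frame they are at about (−58,−36), (−9,−33) and (+31,−6) mm, and the arm is clear. I hand the job in.

```bash
python3 -c "
from bench import *
print(job_done())"
```

```text
the job is handed in; nothing more can be done
None
```

All three tea lights are in the crumb pan, and I handed the job in at about 18.8 s of the 64 s allowed. I pushed each one along the worktop between the fingertips, set 24 mm apart, and lifted none.

**Final positions:** the last top view put the tea lights at about these points in the pan frame, all on the flat floor (limits: x ±100 mm, y −86 to +55 mm):

| Tea light | x (mm) | y (mm) |
|---|---|---|
| candle_1 | −58 | −36 |
| candle_2 | −9 | −33 |
| candle_3 | +31 | −6 |

- **Cross-check:** the scene camera put candle_3 within about 2 mm of this. It shows all three in the pan, but my colour mask picked out only candle_3 there, so the other two rest on the top view alone.
- **Arm:** it was clear of everything and had no contact force at the end.
- **Bystanders:** the tin, shaker, jar and teaspoon look unmoved in the pictures. I judged that by eye and did not measure them again. In the last pictures only the bowl of the teaspoon was in view.
- **Problems along the way:** one move call was refused because its rows left out the yaw value; nothing moved, and I sent it again with yaw. My first colour range missed the candles and was corrected before any move.

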